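Put the mixed-up reagents back on their own stands

TASK

The four reagent bottles on the flat coloured stands, ahead on the right of the bench, stand on each other's places (leave the similar ones along the back alone). Put every one upright in the middle of its own: the jars belong on the square stands and the dropping bottles on the round ones, each on the stand in the colour of its lid or bulb. A stand takes only one bottle, so park on the empty cork pad when you need a free spot; tip nothing over, and leave the small glass beaker where it is.

Things in the scene. Friction and masses are not known exactly. Their poses are not given: they have to be found in the camera images.
- white_jar: Reagent jar, white body with a label, white screw lid. Stands 114 mm high; body 64 mm across up to 92 mm, lid 60 mm across from 92 to 114 mm above the underside; about 0.38 kg. Grasp the lid from above. Origin: centre of its underside, z up along its axis. Loose; starts upright on one of the four coloured stands, near its middle, never its own.
- black_jar: Reagent jar, white body with a label, black screw lid. Stands 114 mm high; body 64 mm across up to 92 mm, lid 58 mm across from 92 to 114 mm above the underside; about 0.38 kg. Grasp the lid from above. Origin: centre of its underside, z up along its axis. Loose; starts upright on one of the four coloured stands, near its middle, never its own.
- red_dropper: Amber dropping bottle with a red-brown bulb and black cap collar. 116 mm high; body 36 mm across up to 70 mm, cap collar 24 mm across from 70 to 80 mm above the underside, soft-looking (but rigid) bulb 12 mm across from 80 mm to the top; about 0.09 kg. Grasp the collar from above. Origin: centre of its underside, z up along its axis. Loose; starts upright on one of the four coloured stands, near its middle, never its own.
- black_dropper: Amber dropping bottle with a black bulb and black cap collar. 116 mm high; body 36 mm across up to 70 mm, cap collar 24 mm across from 70 to 80 mm above the underside, soft-looking (but rigid) bulb 12 mm across from 80 mm to the top; about 0.09 kg. Grasp the collar from above. Origin: centre of its underside, z up along its axis. Loose; starts upright on one of the four coloured stands, near its middle, never its own.
- white_square: Flat square stand of white plastic with a thin grey circle, 80 x 80 mm, 6 mm thick: the place of the jar with the white lid. Fixed to the bench. Origin: centre of its underside on the bench, z up; its top is 6 mm higher.
- black_square: Flat square stand of black plastic with a thin grey circle, 80 x 80 mm, 6 mm thick: the place of the jar with the black lid. Fixed to the bench. Origin: centre of its underside on the bench, z up; its top is 6 mm higher.
- red_round: Flat round stand of red plastic with a thin grey circle, 80 mm across, 6 mm thick: the place of the dropping bottle with the red-brown bulb. Fixed to the bench. Origin: centre of its underside on the bench, z up; its top is 6 mm higher.
- black_round: Flat round stand of black plastic with a thin grey circle, 80 mm across, 6 mm thick: the place of the dropping bottle with the black bulb. Fixed to the bench. Origin: centre of its underside on the bench, z up; its top is 6 mm higher.
- cork_pad: Round cork-coloured pad, 80 mm across, 6 mm thick, empty at the start: a free spot to park a bottle on the way. Pad and stands lie 93 mm or more apart, centre to centre, in a lane leading away from the robot, left of an upright wire screen (at y = -0.28); fingers closing fore and aft have most room. Fixed to the bench. Origin: centre of its underside on the bench, z up; its top is 6 mm higher.
- beaker_small: Small empty clear glass beaker, 45 mm across, 55 mm high, a loose bystander at the front edge; leave it there. It stands below the tap of a tall burette that bounds the lane on the left: bottle at y above -0.02 from x = 0.54 on, 0.3 m high; side tube and tap at y above 0.03 from x = 0.41 on, 0.24 to 0.46 m high, clear above. Origin: centre of its underside.
Things that resemble listed ones, but are neither listed nor needed, are in the scene too. What is shaped like the black_dropper but purple is not meant.

How it is judged:
At the end, for the whole second after the job is handed in: White-lidded jar on the white square stand, black-lidded jar on the black square stand, red-bulbed dropping bottle on the red round stand, black-bulbed one on the black round stand: each within 15 mm of the stand's centre, upright (under 0.08 rad), standing on the stand, at rest and released (horizontal distance between white_jar and white_square below 0.015 m and angle between each of white_jar, black_jar, red_dropper, black_dropper's own z axis and vertical below 0.08 rad and height (world z) of white_jar between 0.003 and 0.011 m and linear speed of each of white_jar, black_jar, red_dropper, black_dropper below 0.02 m/s and contact force between each of white_jar, black_jar, red_dropper, black_dropper and the fingers below 0.05 N and horizontal distance between black_jar and black_square below 0.015 m and height (world z) of black_jar between 0.003 and 0.011 m and horizontal distance between red_dropper and red_round below 0.015 m and height (world z) of red_dropper between 0.003 and 0.011 m and horizontal distance between black_dropper and black_round below 0.015 m and height (world z) of black_dropper between 0.003 and 0.011 m); the robot touches nothing.
It fails at once if the white-lidded jar is tipped over (angle between white_jar's own z axis and vertical above 0.6 rad).
It fails at once if the black-lidded jar is tipped over (angle between black_jar's own z axis and vertical above 0.6 rad).
It fails at once if the red-topped dropping bottle is tipped over (angle between red_dropper's own z axis and vertical above 0.6 rad).
It fails at once if the black-topped dropping bottle is tipped over (angle between black_dropper's own z axis and vertical above 0.6 rad).
It fails at once if the small glass beaker is pushed more than 3 cm away or lifted (distance of beaker_small from where it was at the start of the episode above 0.03 m).
It also fails if it takes over 144 s, if anything falls off the work surface, if the arm or the gripper's body presses on something with over 40 N, if the wrist force passes 120 N, or if a joint passes its speed limit or range.

ROBOT

A 7-joint arm with a two-finger parallel gripper is mounted at the origin on a cart in front of the work surface, level with it; the furniture and walls round the work are solid. World frame = base frame: x ahead of the robot, y to its left, z up, the work surface at z = 0. Lengths are in m, angles in rad, forces in N, time in s.
With the tool pointing down it reaches from about 0.425 to 0.8 m from the base axis. Payload 8.3 kg.
Tool frame: the origin (TCP) lies on the centre line of the jaws, within the pads' length; the fingertips stand arm.finger_overhang ahead of it and the grasp point (between the pads) is the TCP (arm.finger_overhang is the distance from the TCP to the fingertips, in m); z points along the fingers, y is the line along which they close (so a half turn about z gives the same grasp; the last joint's range is limited). The gripper opens to 85 mm and grips with 20 to 120 N. Pads are 22 mm wide; open, the fingers measure 114 mm over their backs; the gripper's body (76 mm by 85 mm) begins 54 mm behind the grasp point. The pads swing forward as they close: fully open they stand 13 mm farther back than shut.
Start: joints at [1.25, 0.383, 0.016, 1.37, -0.006, 1.388, -0.046], TCP at [0.159, -0.604, 0.25] pointing down, gripper open.
Joint ranges: [-2.95, 2.95], [-0.25, 2.06], [-1.52, 1.56], [0.18, 2.33], [-1.44, 4.58], [0.02, 2.06], [-3.01, 3.01]. Speed limits (rad/s): [2.39, 2.39, 3.01, 3.01, 3.14, 3.14, 3.14].

INTERFACE

Orientations are given as a unit quaternion [x, y, z, w].
In Python, from workcell import arm gives the robot as it stands.
- The arm moves only by the shell command python3 -m handwheel 'ROWS' [OPENING] [FORCE]. ROWS is JSON, a list that holds one entry, the list of rows, each a list of 6 numbers: the shift along the tool's x, y, z in m, then the turn, a rotation vector about the tool's x, y, z in degrees. A call has 1 to 12 rows; each row shifts and turns the commanded pose from where the row before left it, along the tool's axes as they then stand; what a row does not reach is not made up. A row lasts 1/8 s, in which the tool goes at most 62.5 mm and 10.7 degrees, less where a joint would pass 70% of its speed; a pose out of reach is approached as far as the arm can. A call with a gripper value outside its range is refused whole. OPENING is the opening in per cent of the stroke, from 0 (shut) to 100 (fully open), set as the call begins (- or left out, the last holds). The fingers move at their own pace and stop on an object; FORCE is the grip in N (left out, the last holds). Time passes only in rows, so rows that do not move let the fingers close. It gives the time, the measured TCP pose, the force, the opening and the grip force at its end, in the units of the state.
- arm.sense(): the state, without advancing time (a new reading comes with each control period).
- arm.grab_frame(name): name is "side" or "top" or "wrist"; returns a dict with "img" (400x640x3 uint8, red, green, blue), "K" (3x3 intrinsics, pixels), "pose" (4x4, takes a point from camera to world coordinates). Camera axes: x right, y up, looking along -z (the intrinsics and any distortion apply to the point x, -y, -z); pixel columns grow to the right and rows downward; lengths in m; the calibration is good to about 2 mm. A picture is of the moment at which its call begins. There is no depth.
- arm.job_done(): hands the job in; it is judged then, once.
Trained networks look in a picture, given as the dict that the camera call returned (one of the last four; its "shot" number tells which), for a name from the list of things; names that differ only in an ending like _2 or _b are one class to them, and where a whole thing is asked for, a point or a joint stands for the part that bears it (a point fixed in the world has none). Each returns a list of dicts, best first, with "confidence" (0 to 1); they miss things now and then, are a little off and sometimes report something else, mostly with a low value. They report only what shows in the picture. A call takes as long as a camera call. They do not tell look-alikes from the thing itself.
- arm.search_frame(picture, name): "rect" ([left, top, right, bottom] in pixels, round what is visible of it).
- arm.silhouettes(picture, name): "mask" (400x640 bool, what is visible of it) and "rect" ([left, top, right, bottom] in pixels, round what is visible of it).
- arm.mark_of(picture, name): "centre" ([column, row] in pixels: a listed point, or the origin of a listed thing).
The state is a dict: "clock": time; "joint_pos": joint angles; "qd": joint speeds; "joint_efforts": joint torques, N m; "ee_pos": TCP position; "orientation": TCP orientation; "contact_force": force on the tool from outside, world axes, zero at the start; "ft_torque": the same for the moment, N m; "gripper_width": finger opening in m; "grip_force": force on a finger pad.
Only numpy, scipy, OpenCV 4.12 (cv2) and the standard library are available. Lean on these libraries where they do the work, as an engineer would, in place of code of your own. Each camera call takes 0.05 s, during which the arm holds its last target. There are 200 camera calls.

## Working session

There is one attempt and no reset: what is moved stays moved. The work goes in short steps, Python scripts to look and compute and a shell command to move; the robot and the scene stay as the last step left them, time stands still between calls to the robot, and variables do not carry over. Pictures are saved under pics/ and viewed, at most 14 in all, crops included, and the job is handed in when it is done.

```bash
mkdir -p pics; ls
python3 - <<'E'
from workcell import arm
import cv2
s=arm.sense(); print({k:s[k] for k in ('clock','ee_pos','orientation','gripper_width')}, arm.finger_overhang)
for n in ("top","side"):
    f=arm.grab_frame(n); cv2.imwrite(f"pics/{n}0.png",f["img"][:,:,::-1]); print(n,f["K"],f["pose"].round(3).tolist(), [k for k in f])
E
```

```text
pics
{'clock': 0.0, 'ee_pos': array([ 0.15921939, -0.60389508,  0.24925498]), 'orientation': array([ 9.91703879e-01,  1.28539588e-01, -1.62472785e-04, -9.81601575e-04]), 'gripper_width': 0.08554321350384009} 0.019
top [[454.97005946   0.         322.17641667]
 [  0.         454.97005946 202.98872758]
 [  0.           0.           1.        ]] [[-0.026, 0.99, -0.137, 0.459], [-1.0, -0.025, 0.006, 0.01], [0.002, 0.137, 0.991, 0.899], [0.0, 0.0, 0.0, 1.0]] ['img', 'K', 'pose', 'shot']
side [[363.13086186   0.         320.99432582]
 [  0.         363.13086186 194.53594941]
 [  0.           0.           1.        ]] [[-0.5, 0.619, -0.605, 0.08], [-0.866, -0.36, 0.347, 0.312], [-0.003, 0.698, 0.716, 0.673], [0.0, 0.0, 0.0, 1.0]] ['img', 'K', 'pose', 'shot']
```

View pics/top0.png

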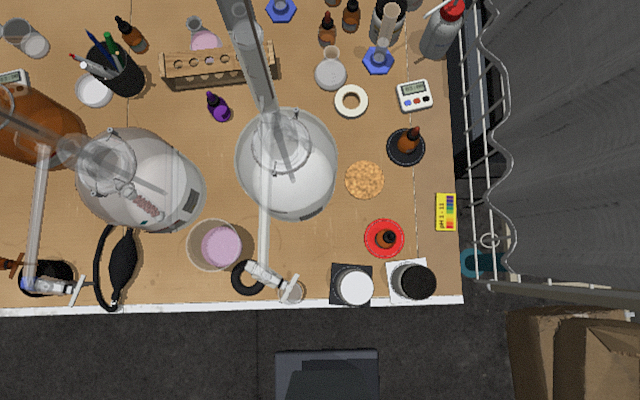

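View pics/side0.png

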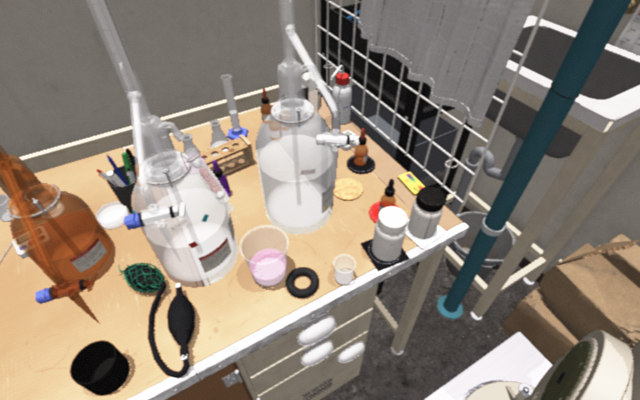

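```bash
cat > h.py <<'E'
from workcell import arm
import numpy as np, cv2
def px2w(f,uv,z):
    K,P=f["K"],f["pose"]; d=np.linalg.inv(K)@[uv[0],uv[1],1]; d=P[:3,:3]@[d[0],-d[1],-d[2]]; o=P[:3,3]
    return o+d*(z-o[2])/d[2]
def w2px(f,p):
    c=f["pose"][:3,:3].T@(np.array(p)-f["pose"][:3,3]); q=f["K"]@[c[0],-c[1],-c[2]]; return q[:2]/q[2]
E
python3 - <<'E'
from h import *
for n in ("top","side"):
    f=arm.grab_frame(n)
    for o in "white_jar black_jar red_dropper black_dropper white_square black_square red_round black_round cork_pad beaker_small".split():
        z=0 if 'j' in o or 'drop' not in o and 'jar' not in o else .006
        if 'jar' in o or 'drop' in o: z=.006
        print(n,o,[(np.round(d["confidence"],2).item(),np.round(d["centre"]).tolist(),px2w(f,d["centre"],z)[:2].round(3).tolist()) for d in arm.mark_of(f,o)][:4])
E
```

```text
top white_jar [(0.85, [350.0, 287.0], [0.418, -0.045]), (0.63, [408.0, 278.0], [0.431, -0.158])]
top black_jar [(0.63, [404.0, 280.0], [0.428, -0.151]), (0.23, [407.0, 149.0], [0.689, -0.169])]
top red_dropper [(0.81, [406.0, 146.0], [0.694, -0.168])]
top black_dropper [(0.8, [381.0, 243.0], [0.502, -0.108]), (0.71, [223.0, 116.0], [0.767, 0.202])]
top white_square [(0.81, [408.0, 278.0], [0.431, -0.16])]
top black_square [(0.96, [350.0, 284.0], [0.423, -0.045])]
top red_round [(0.58, [384.0, 239.0], [0.51, -0.115])]
top black_round [(0.89, [404.0, 149.0], [0.689, -0.164])]
top cork_pad [(0.89, [365.0, 183.0], [0.622, -0.082]), (0.53, [405.0, 148.0], [0.692, -0.166])]
top beaker_small [(0.64, [294.0, 290.0], [0.415, 0.064])]
side white_jar [(0.72, [385.0, 253.0], [0.417, -0.044])]
side black_jar [(0.71, [421.0, 229.0], [0.429, -0.158])]
side red_dropper [(0.87, [362.0, 162.0], [0.697, -0.176])]
side black_dropper [(0.68, [384.0, 214.0], [0.511, -0.111]), (0.47, [224.0, 195.0], [0.767, 0.206]), (0.4, [339.0, 278.0], [0.414, 0.079])]
side white_square [(0.76, [420.0, 228.0], [0.434, -0.162])]
side black_square [(0.71, [386.0, 248.0], [0.428, -0.057])]
side red_round [(0.42, [384.0, 214.0], [0.514, -0.114])]
side black_round [(0.6, [360.0, 165.0], [0.694, -0.165])]
side cork_pad [(0.71, [346.0, 191.0], [0.627, -0.078])]
side beaker_small [(0.58, [341.0, 277.0], [0.417, 0.072])]
```

The black dropper is on red_round and the red dropper is on black_round. The white jar is on black_square and the black jar is on white_square, so there are two swaps to make through the cork pad. In the top image the cork is at (365,183), red_round at (384,239), black_round at (405,147), and the jars at the front near (350,286) and (410,281). I'll swing in close to the base, short of the screen.

```bash
python3 -m handwheel '[[[0.038,-0.04,-0.003,0,0,0],[0.038,-0.04,-0.003,0,0,0],[0.038,-0.04,-0.003,0,0,0],[0.038,-0.04,-0.003,0,0,0],[0.038,-0.04,-0.003,0,0,0],[0.038,-0.04,-0.003,0,0,0],[0.038,-0.04,-0.003,0,0,0],[0.038,-0.04,-0.003,0,0,0],[0.038,-0.04,-0.003,0,0,0],[0,0,0,0,0,0]]]'
python3 -m handwheel '[[[0,0,0,0,0,-10],[0,0,0,0,0,-10],[0,0,0,0,0,-10],[0,0,0,0,0,-10],[0,0,0,0,0,-10],[0,0,0,0,0,-10],[0,0,0,0,0,-10],[0,0,0,0,0,-5.2],[0,0,0,0,0,0]]]'
```

```text
clock: 2.45
ee_pos: [0.4003, -0.1648, 0.2781]
orientation: [0.991, 0.133, 0.001, 0.0]
contact_force: [1.0, -0.9, -0.9]
gripper_width: 0.0852
grip_force: 0.0
clock: 3.58
ee_pos: [0.3979, -0.1698, 0.2773]
orientation: [0.708, 0.706, -0.0, 0.0]
contact_force: [0.2, -0.2, -0.6]
gripper_width: 0.0852
grip_force: 0.0
```

```bash
python3 -m handwheel '[[[0.02,0.04,0,0,0,0],[0.02,0.04,0,0,0,0],[0.016,0.034,0,0,0,0],[0,0,0,0,0,0],[0,0,0,0,0,0]]]' 60
python3 - <<'E'
from h import *
f=arm.grab_frame("wrist"); cv2.imwrite("pics/w1.png",f["img"][:,:,::-1]); print(f["pose"].round(3).tolist())
for o in "white_jar black_jar black_dropper red_dropper white_square black_square red_round cork_pad black_round".split():
    z=.006
    print(o,[(np.round(d["confidence"],2).item(),np.round(d["centre"]).tolist(),px2w(f,d["centre"],z)[:2].round(3).tolist()) for d in arm.mark_of(f,o)][:3])
E
```

```text
clock: 4.2
ee_pos: [0.5118, -0.1138, 0.277]
orientation: [0.708, 0.706, -0.0, -0.0]
contact_force: [-0.9, -0.9, -0.3]
gripper_width: 0.0512
grip_force: 0.0
[[1.0, 0.001, 0.002, 0.511], [-0.002, 0.959, 0.282, -0.043], [-0.001, -0.283, 0.959, 0.402], [0.0, 0.0, 0.0, 1.0]]
white_jar [(0.87, [238.0, 110.0], [0.422, -0.054])]
black_jar [(0.62, [246.0, 194.0], [0.425, -0.154])]
black_dropper [(0.66, [312.0, 162.0], [0.507, -0.115])]
red_dropper [(0.74, [467.0, 205.0], [0.698, -0.169])]
white_square []
black_square [(0.37, [315.0, 160.0], [0.51, -0.112])]
red_round [(0.95, [317.0, 162.0], [0.513, -0.115])]
cork_pad [(0.9, [413.0, 136.0], [0.624, -0.083])]
black_round [(0.89, [464.0, 202.0], [0.694, -0.165]), (0.27, [315.0, 164.0], [0.511, -0.116])]
```

View pics/w1.png

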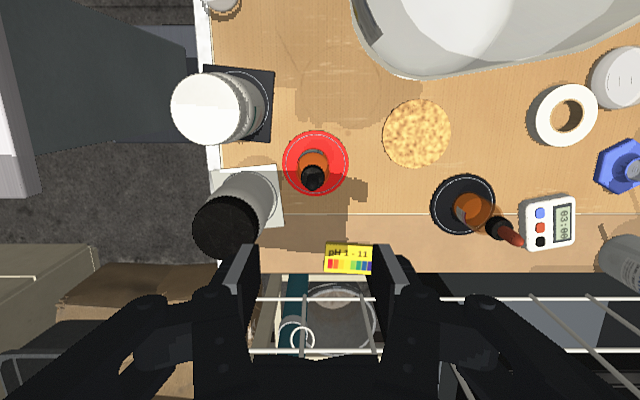

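Run:
```python
from h import *
f=arm.grab_frame("wrist")
for n,u,v,z in [("red",315.5,163.5,.006),("bround",463,204,.006),("cork",417.5,133,.006),("bd bulb",313,179,.12),("wjar lid",213,108,.12),("bjar lid",226,228,.12),("bsq c1",204,65,.006),("bsq c2",274,70,.006),("bsq c3",271,143,.006),("wsq c2",277,163,.006),("wsq c3",283,227,.006)]:
    print(n,px2w(f,(u,v),z)[:2].round(4))
im=f["img"].astype(int)
t=arm.grab_frame("top")
for n in ("red_round","cork_pad","black_round","white_square","black_square"):
  for g in (f,t):
    m=arm.silhouettes(g,n)
    if m:
        r=m[0]["rect"]; c=cv2.findContours(m[0]["mask"].astype(np.uint8),cv2.RETR_EXTERNAL,cv2.CHAIN_APPROX_NONE)[0]
        p=np.vstack(c)[:,0]+0.0
        w=np.array([px2w(g,q,.006)[:2] for q in p]); h=cv2.convexHull(w.astype(np.float32))
        print(n,m[0]["confidence"],cv2.minEnclosingCircle(h) if 'square' not in n else cv2.minAreaRect(h))
```

```text
red [ 0.5115 -0.1159]
bround [ 0.6944 -0.1667]
cork [ 0.6305 -0.0799]
bd bulb [ 0.5093 -0.1082]
wjar lid [ 0.428  -0.0489]
bjar lid [ 0.4307 -0.1535]
bsq c1 [ 0.3884 -0.0058]
bsq c2 [ 0.4655 -0.011 ]
bsq c3 [ 0.4591 -0.0915]
wsq c2 [ 0.4654 -0.1152]
wsq c3 [ 0.4703 -0.1972]
red_round 0.92 ((0.5100892782211304, -0.11632087081670761), 0.04019151255488396)
red_round 0.82 ((0.5117083787918091, -0.11480250209569931), 0.03988232836127281)
cork_pad 0.61 ((0.6276258826255798, -0.08242443948984146), 0.04095442220568657)
cork_pad 0.74 ((0.629051685333252, -0.08031444251537323), 0.04008367657661438)
black_round 0.93 ((0.6916694045066833, -0.16785603761672974), 0.041040316224098206)
black_round 0.93 ((0.6938294768333435, -0.16628825664520264), 0.0403512567281723)
white_square 0.89 ((0.427661269903183, -0.1595468819141388), (0.08208765089511871, 0.08023607730865479), 5.564364433288574)
white_square 0.73 ((0.4273582994937897, -0.13862651586532593), (0.08039356023073196, 0.041117046028375626), 4.279635906219482)
black_square 0.92 ((0.4223167598247528, -0.04716072604060173), (0.08055748790502548, 0.08082681149244308), 83.79377746582031)
black_square 0.98 ((0.42179152369499207, -0.04634648561477661), (0.08007311820983887, 0.08272774517536163), 83.93194580078125)
```

```bash
python3 -m handwheel '[[[0.001,-0.001,0.045,0,0,0],[0.001,-0.001,0.045,0,0,0],[0,0,0.035,0,0,0],[0,0,0,0,0,0],[0,0,0,0,0,0]]]' 60
python3 - <<'E'
from h import *
f=arm.grab_frame("wrist"); cv2.imwrite("pics/w2.png",f["img"][:,:,::-1]); print(f["pose"][:3,3])
for z in (.006,.08,.122):print(w2px(f,(.5118,-.1138,z)))
E
```

```text
clock: 5.92
ee_pos: [0.5112, -0.1111, 0.1538]
orientation: [0.707, 0.707, 0.001, 0.001]
contact_force: [0.3, 0.3, 0.2]
gripper_width: 0.0513
grip_force: 0.0
[ 0.51010501 -0.03999229  0.27852386]
[316.83262171 190.52012343]
[317.51490568 221.18437234]
[318.15412018 249.91292665]
```

View pics/w2.png

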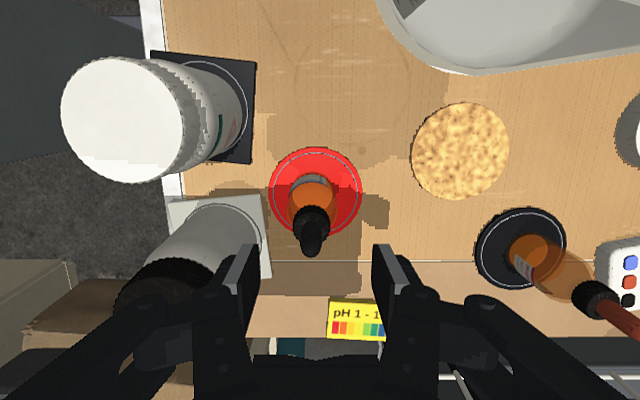

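```bash
python3 -m handwheel '[[[-0.003,-0.002,0.0,0,0,0],[0,0,0.03,0,0,0],[0,0,0.024,0,0,0],[0,0,0,0,0,0],[0,0,0,0,0,0]]]' 55
python3 -m handwheel '[[[0,0,0,0,0,0],[0,0,0,0,0,0],[0,0,0,0,0,0],[0,0,0,0,0,0],[0,0,0,0,0,0],[0,0,0,0,0,0]]]' 0 30
python3 - <<'E'
from h import *
f=arm.grab_frame("wrist");cv2.imwrite("pics/w3.png",f["img"][:,:,::-1])
E
```

```text
clock: 6.6
ee_pos: [0.5091, -0.1143, 0.0997]
orientation: [0.707, 0.707, 0.001, 0.001]
contact_force: [0.3, -0.2, -0.2]
gripper_width: 0.0467
grip_force: 0.0
clock: 7.35
ee_pos: [0.5092, -0.1143, 0.0997]
orientation: [0.707, 0.707, 0.001, 0.001]
contact_force: [-1.2, -0.5, 6.2]
gripper_width: 0.021
grip_force: 29.3
```

View pics/w3.png

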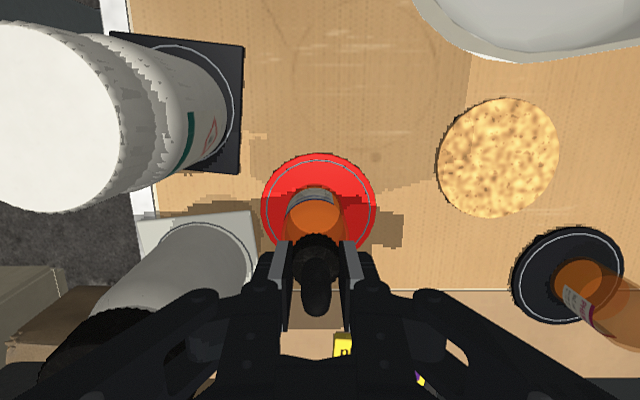

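```bash
python3 -m handwheel '[[[0,0,-0.02,0,0,0],[0,0,-0.03,0,0,0],[0.006,0.02,0,0,0,0],[0.009,0.033,0,0,0,0],[0.009,0.033,0,0,0,0],[0.009,0.033,0,0,0,0],[0,0,0,0,0,0],[0,0,0,0,0,0]]]'
python3 - <<'E'
from h import *
f=arm.grab_frame("side");cv2.imwrite("pics/s3.png",cv2.resize(f["img"][80:250,250:450,::-1],None,fx=3,fy=3))
s=arm.sense()["ee_pos"];print(s)
for z in (.009+.006+.05,.12+.05):print(w2px(f,(*s[:2],z)),3*(w2px(f,(*s[:2],z))-[250,80]))
E
```

```text
clock: 8.4
ee_pos: [0.6268, -0.0813, 0.1481]
orientation: [0.707, 0.707, -0.0, -0.0]
contact_force: [-0.1, -0.7, -0.7]
gripper_width: 0.0213
grip_force: 29.8
[ 0.62660029 -0.08167677  0.14830072]
[348.95806516 172.15920223] [296.87419547 276.47760668]
[351.36204591 137.9821609 ] [304.08613773 173.94648269]
```

View pics/s3.png

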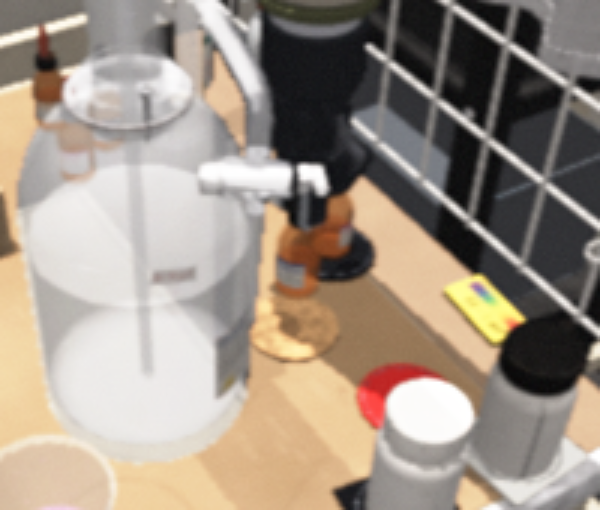

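Bottle is held upright under the jaws, base around (297,285) in the crop, over the cork. Lowering and releasing.

```bash
python3 -m handwheel '[[[0,0.001,0.025,0,0,0],[0,0,0.018,0,0,0],[0,0,0.0045,0,0,0],[0,0,0,0,0,0],[0,0,0,0,0,0]]]'
python3 -m handwheel '[[[0,0,0,0,0,0],[0,0,0,0,0,0],[0,0,0,0,0,0],[0,0,0,0,0,0]]]' 55
python3 -m handwheel '[[[0,0,-0.02,0,0,0],[0,0,-0.03,0,0,0],[0,0,-0.04,0,0,0],[-0.027,0.02,-0.01,0,0,0],[-0.027,0.02,0,0,0,0],[-0.03,0.024,0,0,0,0],[0,0,0,0,0,0],[0,0,0,0,0,0]]]'
python3 - <<'E'
from h import *
f=arm.grab_frame("wrist");cv2.imwrite("pics/w4.png",f["img"][:,:,::-1])
for n,p in dict(cork=(.628,-.081),br=(.693,-.167)).items():print(n,w2px(f,(*p,.006)),w2px(f,(*p,.082)),w2px(f,(*p,.122)))
print(arm.sense()["ee_pos"])
E
```

```text
clock: 9.07
ee_pos: [0.6287, -0.0812, 0.1015]
orientation: [0.707, 0.707, 0.0, 0.0]
contact_force: [0.1, 0.3, -1.6]
gripper_width: 0.0212
grip_force: 29.8
clock: 9.57
ee_pos: [0.6284, -0.0811, 0.1009]
orientation: [0.707, 0.707, 0.0, 0.0]
contact_force: [-0.1, 0.3, -0.4]
gripper_width: 0.0466
grip_force: 0.0
clock: 10.58
ee_pos: [0.6924, -0.1644, 0.2018]
orientation: [0.707, 0.707, 0.001, -0.0]
contact_force: [-0.4, 0.9, -0.1]
gripper_width: 0.0468
grip_force: 0.0
cork [245.31864254  85.34121475] [223.28288052  80.82995702] [204.98598624  77.08413667]
br [316.74429995 177.86590793] [317.20133809 200.20809232] [317.56529115 217.9998384 ]
[ 0.69231832 -0.16385963  0.20187612]
```

View pics/w4.png

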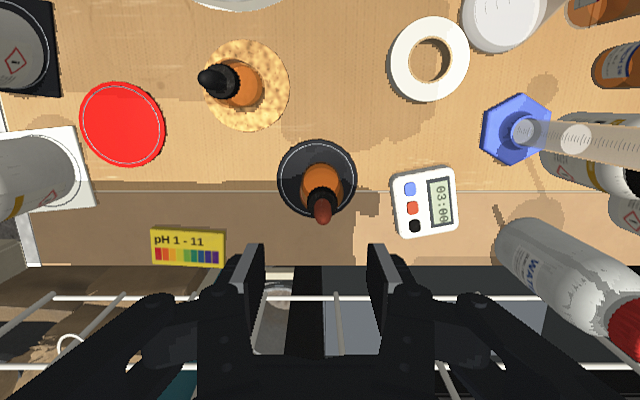

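Black dropper stands centred on the cork (bulb tip at (203,78)). The red one's bulb tip is at (322,220), so it's at about (0.695,-0.167).

```bash
python3 -m handwheel '[[[-0.003,0.003,0.02,0,0,0],[0,0,0.04,0,0,0],[0,0,0.03,0,0,0],[0,0,0.012,0,0,0],[0,0,0,0,0,0],[0,0,0,0,0,0]]]' 55
python3 -m handwheel '[[[0,0,0,0,0,0],[0,0,0,0,0,0],[0,0,0,0,0,0],[0,0,0,0,0,0],[0,0,0,0,0,0],[0,0,0,0,0,0]]]' 0 30
```

```text
clock: 11.38
ee_pos: [0.6961, -0.1681, 0.1005]
orientation: [0.707, 0.707, 0.001, 0.001]
contact_force: [0.3, 0.2, 0.1]
gripper_width: 0.0471
grip_force: 0.0
clock: 12.12
ee_pos: [0.6961, -0.1683, 0.1003]
orientation: [0.707, 0.707, 0.001, 0.001]
contact_force: [0.1, -1.0, 6.1]
gripper_width: 0.0209
grip_force: 29.5
```

```bash
python3 -m handwheel '[[[0,0,-0.02,0,0,0],[0,0,-0.05,0,0,0],[0,-0.035,0,0,0,0],[0,-0.05,0,0,0,0],[0.003,-0.05,0,0,0,0],[0.02,-0.03,0,0,0,0],[0.02,-0.02,0,0,0,0],[0.0095,0,0,0,0,0],[0,0,0,0,0,0],[0,0,0,0,0,0]]]'
```

```text
clock: 13.38
ee_pos: [0.511, -0.1162, 0.169]
orientation: [0.707, 0.707, 0.0, 0.0]
contact_force: [0.3, -0.3, -1.0]
gripper_width: 0.0206
grip_force: 29.7
```

```bash
python3 -m handwheel '[[[0.001,0,0.03,0,0,0],[0,0,0.025,0,0,0],[0,0,0.0125,0,0,0],[0,0,0,0,0,0],[0,0,0,0,0,0]]]'
python3 -m handwheel '[[[0,0,0,0,0,0],[0,0,0,0,0,0],[0,0,0,0,0,0],[0,0,0,0,0,0]]]' 55
python3 -m handwheel '[[[0,0,-0.02,0,0,0],[0,0,-0.03,0,0,0],[0,0,-0.04,0,0,0],[0.01,0.04,0,0,0,0],[0.014,0.04,0,0,0,0],[0.01,0.036,0,0,0,0],[0,0,0,0,0,0],[0,0,0,0,0,0]]]'
python3 - <<'E'
from h import *
f=arm.grab_frame("wrist");cv2.imwrite("pics/w5.png",f["img"][:,:,::-1])
for n,p in dict(cork=(.628,-.081),red=(.511,-.1155)).items():print(n,w2px(f,(*p,.006)),w2px(f,(*p,.082)),w2px(f,(*p,.122)))
print(arm.sense()["ee_pos"])
E
```

```text
clock: 14.0
ee_pos: [0.5107, -0.1148, 0.1016]
orientation: [0.707, 0.707, 0.0, 0.0]
contact_force: [-0.0, -0.1, 0.1]
gripper_width: 0.0208
grip_force: 30.2
clock: 14.5
ee_pos: [0.5103, -0.1145, 0.1014]
orientation: [0.707, 0.707, 0.0, 0.0]
contact_force: [0.0, -0.0, 0.6]
gripper_width: 0.0467
grip_force: 0.0
clock: 15.5
ee_pos: [0.6258, -0.0808, 0.1909]
orientation: [0.707, 0.707, -0.0, -0.0]
contact_force: [-0.1, -0.2, -0.1]
gripper_width: 0.047
grip_force: 0.0
cork [318.83797864 177.79390335] [319.754523   201.21649736] [320.49764353 220.20718784]
red [198.92888799 212.22364921] [165.40982157 244.61324732] [138.66955939 270.45246178]
[ 0.62559847 -0.08118793  0.19123057]
```

View pics/w5.png

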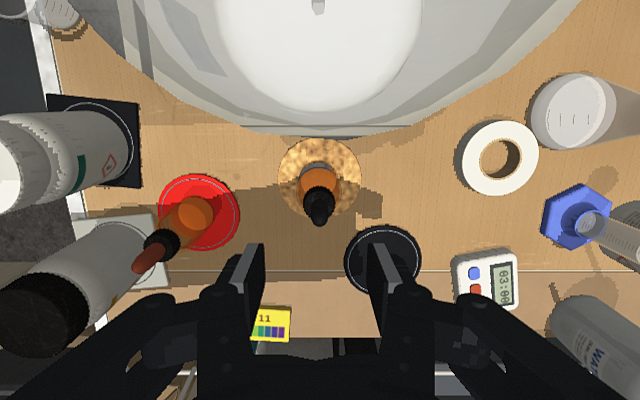

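Red dropper is centred on red_round. The black one is at cork centre (bulb tip at (319,222)).

```bash
python3 -m handwheel '[[[0,0.001,0.02,0,0,0],[0,0,0.04,0,0,0],[0,0,0.025,0,0,0],[0,0,0.0055,0,0,0],[0,0,0,0,0,0],[0,0,0,0,0,0]]]' 55
python3 -m handwheel '[[[0,0,0,0,0,0],[0,0,0,0,0,0],[0,0,0,0,0,0],[0,0,0,0,0,0],[0,0,0,0,0,0],[0,0,0,0,0,0]]]' 0 30
python3 -m handwheel '[[[0,0,-0.02,0,0,0],[0,0,-0.04,0,0,0],[-0.02,0.012,0,0,0,0],[-0.035,0.028,0,0,0,0],[-0.031,0.025,0,0,0,0],[0,0,0,0,0,0],[0,0,0,0,0,0],[0,0,0,0,0,0]]]'
```

```text
clock: 16.3
ee_pos: [0.628, -0.0807, 0.1022]
orientation: [0.707, 0.707, 0.001, 0.001]
contact_force: [-0.3, 0.3, -0.0]
gripper_width: 0.0469
grip_force: 0.0
clock: 17.05
ee_pos: [0.6281, -0.0806, 0.1019]
orientation: [0.707, 0.707, 0.001, 0.001]
contact_force: [0.1, -0.5, 5.7]
gripper_width: 0.0208
grip_force: 29.5
clock: 18.05
ee_pos: [0.6921, -0.1651, 0.1615]
orientation: [0.707, 0.708, 0.0, -0.0]
contact_force: [-0.1, 0.5, -0.5]
gripper_width: 0.0209
grip_force: 29.7
```

```bash
python3 -m handwheel '[[[-0.002,0.001,0.03,0,0,0],[0,0,0.02,0,0,0],[0,0,0.009,0,0,0],[0,0,0,0,0,0],[0,0,0,0,0,0]]]'
python3 -m handwheel '[[[0,0,0,0,0,0],[0,0,0,0,0,0],[0,0,0,0,0,0],[0,0,0,0,0,0]]]' 55
python3 -m handwheel '[[[0,0,-0.02,0,0,0],[0,0,-0.03,0,0,0],[0,0,-0.05,0,0,0],[0,-0.03,-0.03,0,0,0],[0.01,-0.05,0,0,0,0],[0.02,-0.05,0,0,0,0],[0.02,-0.05,0,0,0,0],[0.02,-0.04,0,0,0,0],[0.02,-0.03,0,0,0,0],[0.025,-0.017,0,0,0,0],[0,0,0,0,0,0],[0,0,0,0,0,0]]]'
python3 - <<'E'
from h import *
f=arm.grab_frame("wrist");cv2.imwrite("pics/w6.png",f["img"][:,:,::-1])
for n,p in dict(bsq=(.422,-.047),wsq=(.428,-.159)).items():print(n,w2px(f,(*p,.006)),w2px(f,(*p,.12)), w2px(f,(p[0]+.01,p[1],.12)))
t=arm.grab_frame("top")
for o in ("black_dropper","black_round","red_dropper","red_round"):
  for d in arm.mark_of(t,o)[:2]: print(o,d["confidence"],px2w(t,d["centre"],.006)[:2].round(4))
E
```

```text
clock: 18.68
ee_pos: [0.6934, -0.1683, 0.1022]
orientation: [0.707, 0.707, 0.0, 0.0]
contact_force: [1.1, -0.4, -2.0]
gripper_width: 0.0205
grip_force: 29.8
clock: 19.18
ee_pos: [0.6933, -0.1687, 0.1019]
orientation: [0.707, 0.707, 0.0, 0.0]
contact_force: [0.8, -0.2, -0.5]
gripper_width: 0.0472
grip_force: 0.0
clock: 20.68
ee_pos: [0.4269, -0.0538, 0.233]
orientation: [0.707, 0.707, 0.0, 0.001]
contact_force: [-0.1, 0.3, -0.2]
gripper_width: 0.0472
grip_force: 0.0
bsq [311.1667699  162.17832545] [309.57472864 190.27788968] [323.18168146 190.2766318 ]
wsq [316.66333934 258.00311385] [317.41607259 320.59601721] [329.46730156 320.58692148]
black_dropper 0.97 [0.7681 0.1981]
black_dropper 0.76 [ 0.6881 -0.1663]
black_round 0.63 [ 0.6895 -0.1604]
red_dropper 0.52 [ 0.5101 -0.1117]
red_round 0.85 [ 0.5144 -0.1164]
```

View pics/w6.png

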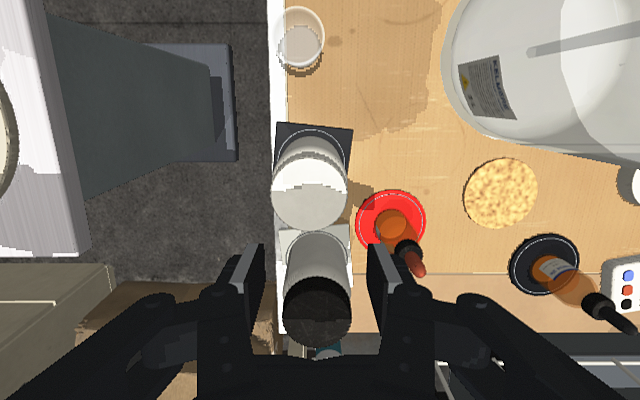

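```bash
python3 -m handwheel '[[[0.003,-0.003,0,0,0,0],[0.003,-0.002,0.01,0,0,0],[0,0,0.02,0,0,0],[0,0,0,0,0,0],[0,0,0,0,0,0]]]' 100
python3 -m handwheel '[[[0,0,0.04,0,0,0],[0,0,0.03,0,0,0],[0,0,0.015,0,0,0],[0,0,0,0,0,0],[0,0,0,0,0,0]]]' 100
```

```text
clock: 21.6
ee_pos: [0.4214, -0.0474, 0.2021]
orientation: [0.707, 0.707, 0.0, -0.0]
contact_force: [1.0, -0.6, 0.8]
gripper_width: 0.0853
grip_force: 0.0
clock: 22.22
ee_pos: [0.4223, -0.0476, 0.118]
orientation: [0.707, 0.707, 0.001, 0.001]
contact_force: [0.0, 0.2, 0.0]
gripper_width: 0.0853
grip_force: 0.0
```

```bash
python3 -m handwheel '[[[0,0,-0.004,0,0,0],[0,0,0,0,0,0]]]' 100
python3 -m handwheel '[[[0,0,0,0,0,0],[0,0,0,0,0,0],[0,0,0,0,0,0],[0,0,0,0,0,0],[0,0,0,0,0,0],[0,0,0,0,0,0]]]' 0 60
python3 -m handwheel '[[[0,0,-0.01,0,0,0],[0,0,-0.02,0,0,0],[0,0,0,0,0,0],[0,0,0,0,0,0]]]'
python3 - <<'E'
from h import *
f=arm.grab_frame("wrist");cv2.imwrite("pics/w7.png",f["img"][:,:,::-1])
E
```

```text
clock: 22.48
ee_pos: [0.4221, -0.0476, 0.1219]
orientation: [0.707, 0.707, 0.0, 0.001]
contact_force: [0.4, 0.4, 0.5]
gripper_width: 0.0853
grip_force: 0.0
clock: 23.22
ee_pos: [0.4218, -0.0475, 0.1216]
orientation: [0.707, 0.707, 0.0, 0.0]
contact_force: [-0.9, 0.4, 8.7]
gripper_width: 0.0547
grip_force: 62.0
clock: 23.72
ee_pos: [0.4209, -0.0475, 0.1502]
orientation: [0.707, 0.707, -0.0, -0.0]
contact_force: [0.6, -0.7, -4.4]
gripper_width: 0.0542
grip_force: 64.7
```

View pics/w7.png

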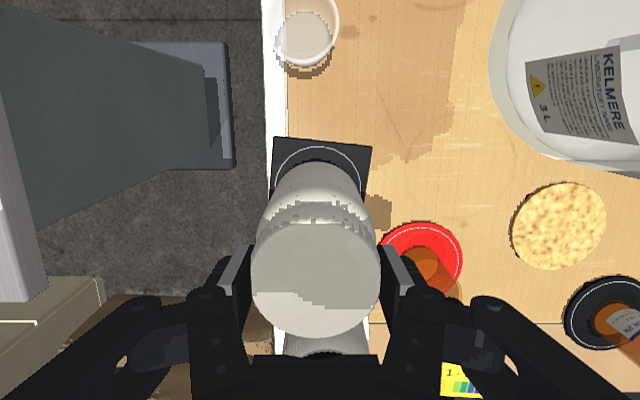

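```bash
python3 -m handwheel '[[[0,0,-0.03,0,0,0],[0,0,-0.045,0,0,0],[0,0,-0.035,0,0,0],[-0.008,0.02,0,0,0,0],[-0.01,0.035,0,0,0,0],[-0.01,0.04,0,0,0,0],[-0.0055,0.04,0,0,0,0],[0,0.04,0,0,0,0],[0,0.022,0,0,0,0],[0,0.01,0,0,0,0],[0,0,0,0,0,0],[0,0,0,0,0,0]]]'
```

```text
clock: 25.28
ee_pos: [0.6276, -0.0812, 0.2608]
orientation: [0.707, 0.707, -0.0, -0.0]
contact_force: [0.0, -0.2, -4.1]
gripper_width: 0.0542
grip_force: 65.1
```

```bash
python3 -m handwheel '[[[0,0,0.03,0,0,0],[0,0,0.045,0,0,0],[0,0,0.04,0,0,0],[0,0,0.015,0,0,0],[0,0,0.0065,0,0,0],[0,0,0,0,0,0],[0,0,0,0,0,0]]]'
python3 -m handwheel '[[[0,0,0,0,0,0],[0,0,0,0,0,0],[0,0,0,0,0,0],[0,0,0,0,0,0],[0,0,0,0,0,0]]]' 100
python3 -m handwheel '[[[0,0,-0.03,0,0,0],[0,0,-0.05,0,0,0],[0,0,-0.04,0,0,0],[0,-0.03,0,0,0,0],[-0.01,-0.045,0,0,0,0],[-0.015,-0.05,0,0,0,0],[-0.02,-0.04,0,0,0,0],[-0.02,-0.025,0,0,0,0],[-0.008,-0.01,0,0,0,0],[0,0,0,0,0,0],[0,0,0,0,0,0]]]'
python3 - <<'E'
from h import *
f=arm.grab_frame("wrist");cv2.imwrite("pics/w8.png",f["img"][:,:,::-1])
for n,p in dict(bsq=(.422,-.047),wsq=(.428,-.159)).items():print(n,w2px(f,(*p,.006)),w2px(f,(*p,.12)), w2px(f,(p[0]+.01,p[1],.12)))
E
```

```text
clock: 26.15
ee_pos: [0.6293, -0.0811, 0.1261]
orientation: [0.707, 0.707, 0.001, 0.001]
contact_force: [0.4, 0.2, -4.3]
gripper_width: 0.0543
grip_force: 65.1
clock: 26.78
ee_pos: [0.6283, -0.0811, 0.1244]
orientation: [0.707, 0.707, 0.0, -0.0]
contact_force: [-0.0, 0.4, -0.9]
gripper_width: 0.0853
grip_force: 0.0
clock: 28.15
ee_pos: [0.4293, -0.153, 0.2444]
orientation: [0.707, 0.708, 0.0, -0.0]
contact_force: [0.6, 0.9, -0.3]
gripper_width: 0.0852
grip_force: 0.0
bsq [309.14337781  63.47291025] [306.22733822  46.25309316] [320.84162357  46.28381407]
wsq [314.90774207 172.18342286] [314.76337235 202.66021239] [327.60764533 202.68265727]
```

View pics/w8.png

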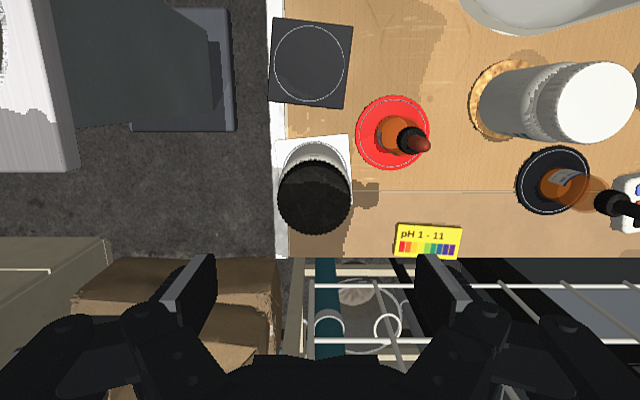

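```bash
python3 -m handwheel '[[[-0.003,-0.001,0.03,0,0,0],[0,0,0.045,0,0,0],[0,0,0.035,0,0,0],[0,0,0.0125,0,0,0],[0,0,0,0,0,0],[0,0,0,0,0,0]]]' 100
python3 -m handwheel '[[[0,0,0,0,0,0],[0,0,0,0,0,0],[0,0,0,0,0,0],[0,0,0,0,0,0],[0,0,0,0,0,0],[0,0,0,0,0,0]]]' 0 60
python3 -m handwheel '[[[0,0,-0.01,0,0,0],[0,0,-0.03,0,0,0],[0,0,-0.02,0,0,0],[0,0,0,0,0,0],[0,0,0,0,0,0]]]'
```

```text
clock: 28.95
ee_pos: [0.4285, -0.1571, 0.1232]
orientation: [0.707, 0.707, 0.001, 0.001]
contact_force: [-0.6, -0.4, 0.5]
gripper_width: 0.0852
grip_force: 0.0
clock: 29.7
ee_pos: [0.4279, -0.1573, 0.1233]
orientation: [0.707, 0.707, 0.0, 0.001]
contact_force: [-3.1, 1.6, 10.9]
gripper_width: 0.0548
grip_force: 62.1
clock: 30.32
ee_pos: [0.4266, -0.1569, 0.1809]
orientation: [0.707, 0.707, -0.0, -0.001]
contact_force: [-0.7, 0.0, -5.3]
gripper_width: 0.0543
grip_force: 65.0
```

```bash
python3 -m handwheel '[[[0.02,-0.001,0,0,0,0],[0.03,-0.001,0,0,0,0],[0.03,-0.001,0,0,0,0],[0.02,0,0,0,0,0],[0.0095,0,0,0,0,0],[0,0,0,0,0,0],[0,0,0,0,0,0],[0,0,0,0,0,0]]]'
```

```text
clock: 31.32
ee_pos: [0.4243, -0.0483, 0.1817]
orientation: [0.708, 0.706, -0.0, -0.0]
contact_force: [0.2, -0.6, -3.9]
gripper_width: 0.0546
grip_force: 65.0
```

```bash
python3 -m handwheel '[[[0.001,-0.002,0.025,0,0,0],[0,0,0.02,0,0,0],[0,0,0.0095,0,0,0],[0,0,0.003,0,0,0],[0,0,0,0,0,0],[0,0,0,0,0,0]]]'
```

```text
clock: 32.08
ee_pos: [0.4229, -0.0466, 0.125]
orientation: [0.707, 0.707, 0.0, 0.001]
contact_force: [0.9, 0.8, -3.1]
gripper_width: 0.0547
grip_force: 65.0
```

```bash
python3 -m handwheel '[[[0,0,0.0012,0,0,0],[0,0,0,0,0,0],[0,0,0,0,0,0]]]'
python3 -m handwheel '[[[0,0,0,0,0,0],[0,0,0,0,0,0],[0,0,0,0,0,0],[0,0,0,0,0,0],[0,0,0,0,0,0]]]' 100
python3 -m handwheel '[[[0,0,-0.03,0,0,0],[0,0,-0.05,0,0,0],[0,0,-0.045,0,0,0],[-0.01,0.02,0,0,0,0],[-0.01,0.045,0,0,0,0],[-0.01,0.05,0,0,0,0],[-0.0045,0.045,0,0,0,0],[0,0.035,0,0,0,0],[0,0.01,0,0,0,0],[0,0,0,0,0,0],[0,0,0,0,0,0]]]'
python3 - <<'E'
from h import *
f=arm.grab_frame("wrist");cv2.imwrite("pics/w9.png",f["img"][:,:,::-1])
for n,p in dict(cork=(.628,-.081),bsq=(.422,-.047),wsq=(.428,-.159)).items():print(n,w2px(f,(*p,.006)),w2px(f,(*p,.12)), w2px(f,(p[0]+.01,p[1],.12)))
E
```

```text
clock: 32.45
ee_pos: [0.4227, -0.0466, 0.1235]
orientation: [0.707, 0.707, 0.0, 0.0]
contact_force: [0.4, -0.3, -0.8]
gripper_width: 0.0543
grip_force: 65.4
clock: 33.08
ee_pos: [0.4224, -0.0465, 0.1231]
orientation: [0.707, 0.707, 0.0, -0.0]
contact_force: [-0.6, 0.0, -0.2]
gripper_width: 0.0854
grip_force: 0.0
clock: 34.45
ee_pos: [0.6266, -0.0811, 0.2485]
orientation: [0.707, 0.707, -0.0, 0.0]
contact_force: [0.3, -1.4, -0.4]
gripper_width: 0.0849
grip_force: 0.0
cork [317.47710227 165.79664476] [318.32974345 193.50908833] [331.06704233 193.5135321 ]
bsq [127.33753063 134.77032652] [ 46.14692953 150.13799781] [ 59.36402503 150.14230645]
wsq [147.50642272 231.0662295 ] [ 83.07839282 281.67275262] [ 94.8266594  281.67739964]
```

View pics/w9.png

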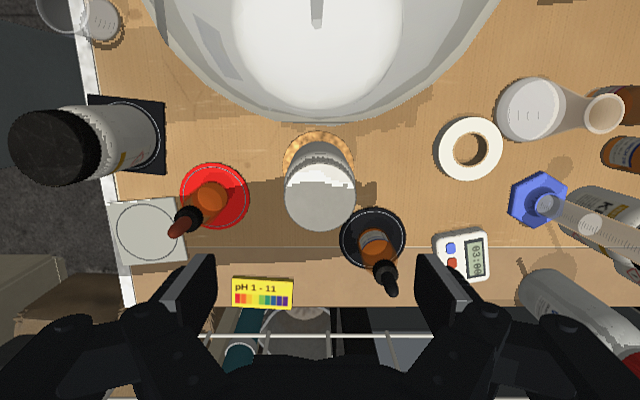

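Black jar is centred on black_square. White lid centre is at (320,194), on the cork, and the empty white square's centre at (146,232) agrees with my estimate.

```bash
python3 -m handwheel '[[[0,0.001,0.03,0,0,0],[0,0,0.045,0,0,0],[0,0,0.035,0,0,0],[0,0,0.0145,0,0,0],[0,0,0,0,0,0],[0,0,0,0,0,0]]]' 100
python3 -m handwheel '[[[0,0,0,0,0,0],[0,0,0,0,0,0],[0,0,0,0,0,0],[0,0,0,0,0,0],[0,0,0,0,0,0],[0,0,0,0,0,0]]]' 0 60
python3 -m handwheel '[[[0,0,-0.02,0,0,0],[0,0,-0.04,0,0,0],[0,0,-0.05,0,0,0],[0,0,-0.03,0,0,0],[0,0,0,0,0,0]]]'
```

```text
clock: 35.25
ee_pos: [0.6293, -0.0811, 0.1256]
orientation: [0.707, 0.707, 0.001, 0.001]
contact_force: [0.5, -0.8, -0.5]
gripper_width: 0.0853
grip_force: 0.0
clock: 36.0
ee_pos: [0.6292, -0.081, 0.1255]
orientation: [0.707, 0.707, 0.001, 0.001]
contact_force: [-0.2, 0.1, 7.4]
gripper_width: 0.0541
grip_force: 62.3
clock: 36.62
ee_pos: [0.6295, -0.0808, 0.2671]
orientation: [0.707, 0.707, 0.002, 0.002]
contact_force: [0.6, 0.4, -4.0]
gripper_width: 0.0541
grip_force: 65.0
```

```bash
python3 -m handwheel '[[[-0.01,-0.02,0,0,0,0],[-0.015,-0.04,0,0,0,0],[-0.015,-0.045,0,0,0,0],[-0.015,-0.045,0,0,0,0],[-0.015,-0.035,0,0,0,0],[-0.008,-0.0165,0,0,0,0],[0,0,0,0,0,0],[0,0,0,0,0,0],[0,0,0,0,0,0]]]'
```

```text
clock: 37.75
ee_pos: [0.4273, -0.1583, 0.2632]
orientation: [0.707, 0.707, 0.0, -0.0]
contact_force: [0.8, 0.3, -3.6]
gripper_width: 0.0538
grip_force: 65.3
```

```bash
python3 -m handwheel '[[[0,0.001,0.03,0,0,0],[0,0,0.045,0,0,0],[0,0,0.04,0,0,0],[0,0,0.016,0,0,0],[0,0,0.005,0,0,0],[0,0,0,0,0,0],[0,0,0,0,0,0]]]'
```

```text
clock: 38.62
ee_pos: [0.4288, -0.1593, 0.1289]
orientation: [0.707, 0.707, 0.0, 0.001]
contact_force: [-1.0, -0.7, -3.6]
gripper_width: 0.0536
grip_force: 65.3
```

```bash
python3 -m handwheel '[[[0,0,0.003,0,0,0],[0,0,0,0,0,0],[0,0,0,0,0,0]]]'
python3 -m handwheel '[[[0,0,0,0,0,0],[0,0,0,0,0,0],[0,0,0,0,0,0],[0,0,0,0,0,0],[0,0,0,0,0,0]]]' 100
python3 -m handwheel '[[[0,0,-0.03,0,0,0],[0,0,-0.05,0,0,0],[0,0,-0.05,0,0,0],[0,0,-0.02,0,0,0],[0,0.03,0,0,0,0],[0,0.04,0,0,0,0],[0,0.04,0,0,0,0],[0,0,0,0,0,0],[0,0,0,0,0,0]]]'
python3 - <<'E'
from h import *
f=arm.grab_frame("wrist");cv2.imwrite("pics/w10.png",f["img"][:,:,::-1])
for n,p in dict(bround=(.693,-.167),red=(.511,-.1155),bsq=(.422,-.047),wsq=(.428,-.159)).items():print(n,w2px(f,(*p,.006)),w2px(f,(*p,.12)))
E
```

```text
clock: 39.0
ee_pos: [0.4286, -0.1593, 0.1255]
orientation: [0.707, 0.707, 0.0, 0.001]
contact_force: [0.9, 0.4, 3.7]
gripper_width: 0.0537
grip_force: 66.5
clock: 39.62
ee_pos: [0.4278, -0.159, 0.1246]
orientation: [0.707, 0.707, 0.0, -0.0]
contact_force: [-0.0, 0.6, 0.2]
gripper_width: 0.0856
grip_force: 0.0
clock: 40.75
ee_pos: [0.5374, -0.1589, 0.2743]
orientation: [0.707, 0.707, -0.0, -0.001]
contact_force: [-0.5, -0.3, -0.6]
gripper_width: 0.0853
grip_force: 0.0
bround [446.8098825  168.78016901] [496.27806477 194.9110098 ]
red [293.39078822 124.56733775] [284.52464866 134.50577392]
bsq [210.76759806  60.45255666] [165.97166187  43.77166721]
wsq [224.08094285 161.96920463] [189.25652122 185.69467862]
```

View pics/w10.png

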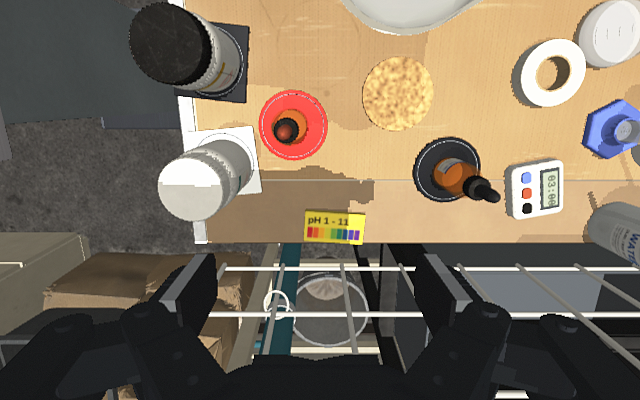

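All four bottles are upright and centred, and match the predicted pixels: lids at (168,43) and (190,185), bulbs at (285,130) and (490,192).

```bash
python3 -c "
from workcell import arm
print(arm.job_done())"
```

```text
the job is handed in; nothing more can be done
None
```

All four bottles stand upright on their own stands, by the last wrist-camera picture within about 4 mm of centre; the job was handed in at about 41 s with the gripper clear, and no verdict came back.

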